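Shift the desk webcam rail to its next locating hole

ROBOT

A 6-joint arm with a two-finger parallel gripper is mounted at the origin on the work surface. World frame = base frame: x ahead of the robot, y to its left, z up, the work surface at z = 0. Lengths are in m, angles in rad, forces in N, time in s.
With the tool pointing down it reaches from about 0.375 to 0.975 m from the base axis. Payload 3.8 kg.
Tool frame: the origin (TCP) lies where the fingers leave the gripper's body, on its centre line; the fingertips stand 73 mm ahead of it and the grasp point (between the pads) lies 54 mm ahead of it (nose_length is the distance from the TCP to the fingertips, in m); z points along the fingers, y is the line along which they close (so a half turn about z gives the same grasp; the last joint's range is limited). The gripper opens to 85 mm and grips with 20 to 120 N. Pads are 22 mm wide; open, the fingers measure 114 mm over their backs; the gripper's body (76 mm by 85 mm) begins 54 mm behind the grasp point. The pads swing forward as they close: fully open they stand 13 mm farther back than shut.
Start: joints at [-1.289, 0.264, 1.604, -0, 1.274, -0.037], TCP at [0.212, -0.641, 0.304] pointing down, gripper open.
Joint ranges: [-2.63, 2.63], [-0.94, 2.18], [0.31, 2.57], [-1.31, 4.45], [0, 2.66], [-2.55, 2.55]. Speed limits (rad/s): [2.57, 2.57, 3.14, 3.14, 3.14, 3.14].

INTERFACE

Orientations are given as a rotation vector (axis times angle).
In Python, from workcell import read_state, read_camera, calibration, finish_job, look_for, cut_out, tip_of, nose_length gives the robot as it stands.
- The arm moves only by the tool step_arm, never from a script. Its argument "targets" is a list of rows, each a list of 3 entries, a list of its own where there are three numbers: the turn, a rotation vector about the tool's x, y, z in rad, then the shift along the tool's x, y, z in mm, then the finger opening in mm, from 0 to 85.4. In form: [[[ax, ay, az], [x, y, z], grip], ...]. A call has 1 to 5 rows; each row shifts and turns the commanded pose from where the row before left it, along the tool's axes as they then stand; what a row does not reach is not made up. A row lasts 1/12 s, in which the tool goes at most 41.7 mm and 7.16 degrees, less where a joint would pass 70% of its speed; a pose out of reach is approached as far as the arm can. A call with a gripper value outside its range is refused whole. The fingers move at their own pace and stop on an object; "grip_force" is the grip in N (left out, the last holds). Time passes only in rows, so rows that do not move let the fingers close. It gives the time, the measured TCP pose, the force, the opening and the grip force at its end, in the units of the state.
- read_state(): the state, without advancing time (a new reading comes with each control period).
- read_camera(name): name is "scene" or "top" or "wrist"; returns the picture (384x512x3 uint8, red, green, blue); there is no depth.
- calibration(name): a dict with "camera_matrix" (3x3 intrinsics, pixels), "R" (3x3) and "t" (3): a world point X has camera coordinates R X + t. Camera axes: x right, y down, z forward; pixel columns grow to the right and rows downward; lengths in m; the calibration is good to about 2 mm. A picture is of the moment at which its call begins: read the wrist's pose just before it. calibration takes no time and is no camera call; for the wrist camera it gives the pose at the moment of the call.
- finish_job(): hands the job in; it is judged then, once.
Trained networks look in the newest picture that a camera, given by its name, has taken for a name from the list of things; names that differ only in an ending like _2 or _b are one class to them, and where a whole thing is asked for, a point or a joint stands for the part that bears it (a point fixed in the world has none). Each returns a list of dicts, best first, with "score" (0 to 1); they miss things now and then, are a little off and sometimes report something else, mostly with a low value. They report only what shows in the picture. A call takes as long as a camera call.
- look_for(camera, query): "extent" ([left, top, right, bottom] in pixels, round what is visible of it).
- cut_out(camera, query): "region" (384x512 bool, what is visible of it) and "extent" ([left, top, right, bottom] in pixels, round what is visible of it).
- tip_of(camera, query): "at" ([row, column] in pixels: a listed point, or the origin of a listed thing).
The state is a dict: "time": time; "q": joint angles; "joint_vel": joint speeds; "joint_torque": joint torques, N m; "tool_pos": TCP position; "tcp_rot": TCP orientation; "wrist_force": force on the tool from outside, world axes, zero at the start; "torque": the same for the moment, N m; "width": opening from 0.0 (shut) to 1.0 (fully open); "grip_force": force on a finger pad.
Only numpy, scipy, OpenCV 4.12 (cv2) and the standard library are available. Lean on these libraries where they do the work, as an engineer would, in place of code of your own. Each camera call takes 0.05 s, during which the arm holds its last target. There are 200 camera calls.

TASK

The webcam on the little desk rail is pinned in the rail's middle hole. Pull up the black spring knob on the webcam's sled, slide the sled along the rail to the one other hole (it is on one side only, so look which), and let the pin snap fully into it, then let go. Go by feel: do not force the pin sideways against the metal, do not push on the webcam, and leave the router, keyboard and mouse where they are.

Things in the scene. Friction and masses are not known exactly. Their poses are not given: they have to be found in the camera images.
- rail: Black and metal camera rail, fixed to the desk, 270 mm long, 46 mm wide; its black end stops are 60 mm wide and 30 mm high. Origin: centre of its underside, on the desk. Its y axis runs along the rail (the sled slides along y), x across it towards the webcam side, z up. Bare aluminium strips form its top face, 24 mm above the desk and 30 mm wide; they carry two 13 mm holes on the centre line: the middle hole at x = 0, y = 0, and one other hole.
- blank_strip: Plain aluminium strip without any hole, 30 x 74 x 10 mm, fixed in the rail's top face on one side of the middle hole. Origin: centre of its underside. The other hole lies on the OPPOSITE side of the middle hole from this strip, between 46 and 74 mm from the middle hole along the rail's y; where in that range is not known beforehand and does not follow from this strip's position (the hole can be seen from above, beside the sled, and is found exactly by feel).
- sled (a joint): Position of the sled along the rail's +y, m; 0 when its pin is centred over the middle hole, where it starts. The travel is -0.095 to 0.095, limited by the end stops. The white sled is a block 66 mm across the rail, 44 mm along it, its top 38 mm above the desk, with an arm to the rail's +x that carries the webcam. It moves stiffly (some 1.5 N of drag, and about 2 N more while the pin presses on the strip).
- plunger (a joint): How far the spring knob and its pin are pulled up, m: 0 with the pin fully down in a hole, about 0.0085 to 0.009 with the pin's end resting on the plain strip, 0.014 fully pulled. A spring presses it down with 6 N at 0 and 9.5 N at 0.014.
- knob_grip (a point): Centre of the black plunger knob: an upright cylinder of 26 mm diameter, 28 mm tall, gripped from above. This point lies on its axis, 14 mm below its top face; with the pin down it is 66 mm above the desk and 28 mm above the sled's top (a steel collar 18 mm across stands 8 mm up from the sled under the knob). It moves with the knob; the knob sits straight above the pin.
- pin: The steel locating pin under the knob, 10 mm in diameter with a flat end, mostly hidden inside the sled; its end reaches 9 mm into a hole, with 1.5 mm of play all round. Its frame is the rail's frame shifted with the sled and the knob: with the pin down its origin is on the desk, 15 mm below its end.
- webcam: Black webcam on the sled's arm, 102 mm from the knob's axis towards the rail's +x; 74 mm wide along the rail, 30 mm deep, its top 102 mm above the desk. Origin: foot of its post, on the arm.
- router: White wireless router, loose, 130 x 190 x 36 mm with two upright aerials to 195 mm; bystander. Origin: centre of its underside.
- keyboard: White and aluminium keyboard, loose, 115 x 280 x 13 mm; bystander. Origin: centre of its underside.
- mouse: White computer mouse, loose, 100 x 56 x 30 mm; bystander near the rail. Origin: centre of its underside.

How it is judged:
By the outcome, as a careful person would: the job done as asked, in the order asked, and still so for the second after the job is handed in, with the robot touching nothing.
It also fails if it takes over 40 s, if anything falls off the work surface, if the arm or the gripper's body presses on something with over 40 N, if the wrist force passes 120 N, or if a joint passes its speed limit or range.

## Working session

There is one attempt and no reset: what is moved stays moved. The work goes in short steps, Python scripts to look and compute and a tool call to move; the robot and the scene stay as the last step left them, time stands still between calls to the robot, and variables do not carry over. Pictures are saved under pics/ and viewed, at most 10 in all, crops included, and the job is handed in when it is done.

Besides the shell and the picture viewer there is one more tool, called after "Emit:" as name([rows], argument=value, ...), one row to a line, values as JSON. step_arm: Moves the arm, as the interface text tells. Its arguments: {"type":"object","properties":{"targets":{"type":"array","items":{"type":"array"}},"grip_force":{"type":"number"}},"required":["targets"]}

```bash
mkdir -p pics; cat > h.py <<'E'
import numpy as np, cv2
from workcell import *
def tri(obs):  # [(cal,(u,v))]
    A=[]
    for c,(u,v) in obs:
        P=np.array(c["camera_matrix"])@np.c_[np.array(c["R"]),np.array(c["t"])]
        A+= [u*P[2]-P[0], v*P[2]-P[1]]
    X=np.linalg.svd(np.array(A))[2][-1]; return X[:3]/X[3]
def onz(c,uv,z):
    R=np.array(c["R"]);t=np.array(c["t"]);o=-R.T@t
    d=R.T@np.linalg.inv(c["camera_matrix"])@[uv[0],uv[1],1]
    return o+d*(z-o[2])/d[2]
def save(n,im): cv2.imwrite("pics/"+n,im[:,:,::-1])
E
python3 - <<'E'
from h import *
s=read_state();print(s)
cal={}
o=[]
for n in["scene","top"]:
    im=read_camera(n);save(n+"1.png",im);c=calibration(n)
    for q in["knob_grip","rail","blank_strip","webcam","pin","mouse","router"]:
        r=tip_of(n,q)[:2]
        print(n,q,[(np.round(x["at"],1),round(x["score"],2),np.round(onz(c,x["at"][::-1],{"knob_grip":.066,"blank_strip":.014}.get(q,0)),3)) for x in r])
        if q=="knob_grip" and r:o.append((c,r[0]["at"][::-1]))
print(tri(o))
E
```

```text
{'time': 0.0, 'q': array([-1.28889825e+00,  2.64773973e-01,  1.60538897e+00,  2.13579012e-05,
        1.27370451e+00, -3.69110423e-02]), 'joint_vel': array([ 4.09075322e-04,  2.24395490e-03,  1.18222570e-04, -1.78379217e-03,
       -3.29928302e-05,  6.09894148e-04]), 'joint_torque': array([-6.86579206e-04, -5.15110874e+01, -3.67313111e+01, -2.36911492e-04,
        1.27741348e-02, -3.58140483e-06]), 'tool_pos': array([ 0.21140557, -0.64043439,  0.30253973]), 'tcp_rot': array([-3.09953340e+00, -4.98297584e-01,  4.04487604e-04]), 'wrist_force': array([0.44254651, 0.53257662, 0.51083482]), 'torque': array([-0.00254536, -0.02597392,  0.02139575]), 'grip_force': 0.0, 'width': 1.0037020408062345}
scene knob_grip []
scene rail [(array([183.3, 226.1]), 0.65, array([ 0.577, -0.082,  0.   ]))]
scene blank_strip [(array([170.5, 227.2]), 0.39, array([ 0.551, -0.116,  0.014]))]
scene webcam []
scene pin []
scene mouse [(array([159.8, 261.8]), 0.68, array([ 0.423, -0.1  ,  0.   ])), (array([183.1, 228.8]), 0.48, array([ 0.569, -0.078,  0.   ]))]
scene router [(array([297.4, 360. ]), 0.86, array([0.476, 0.448, 0.   ]))]
top knob_grip [(array([186.1, 281.7]), 0.47, array([ 0.565, -0.077,  0.066]))]
top rail [(array([184.4, 282.6]), 0.91, array([ 0.577, -0.084,  0.   ]))]
top blank_strip [(array([187.2, 298. ]), 0.68, array([ 0.567, -0.128,  0.014]))]
top webcam [(array([155.1, 281.9]), 0.77, array([ 0.664, -0.083,  0.   ]))]
top pin []
top mouse [(array([236.5, 282.7]), 0.78, array([ 0.424, -0.084,  0.   ]))]
top router [(array([218.3,  95.7]), 0.96, array([0.476, 0.46 , 0.   ]))]
[ 0.5704813  -0.08093092  0.01084254]
```

```bash
python3 - <<'E'
import cv2
a=cv2.imread("pics/scene1.png")[90:250,140:320];b=cv2.imread("pics/top1.png")[120:260,190:370]
cv2.imwrite("pics/a.png",cv2.vconcat([cv2.resize(a,(640,300)) if 0 else cv2.resize(a,(400,356)),]))
b=cv2.resize(b,(400,311));a=cv2.resize(a,(400,356))[:311]
cv2.imwrite("pics/a.png",cv2.hconcat([a,b]))
E
```

```text
(no output)
```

View pics/a.png

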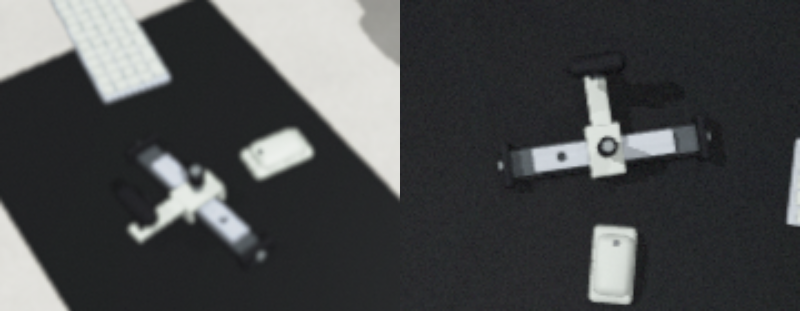

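```bash
cat >> h.py <<'E'
from scipy.spatial.transform import Rotation as Ro
def yaw_rail(c,a,b):
    d=np.array(a)-b; return np.arctan2(-d[0],d[1])
def plan(target,yaw):
    """shift in tool axes (mm) of TCP target; turn about tool z so that tool y is along rail y"""
    s=read_state();R=Ro.from_rotvec(s["tcp_rot"]).as_matrix()
    ry=np.array([-np.sin(yaw),np.cos(yaw),0]); l=R.T@ry
    az=np.arctan2(-l[0],l[1]); az=(az+np.pi/2)%np.pi-np.pi/2
    print("tcp",s["tool_pos"].round(4),"F",s["wrist_force"].round(2),"q",s["q"].round(2))
    print("toolaxes\n",R.round(4),"\nshift mm",(R.T@(np.array(target)-s["tool_pos"])*1e3).round(1),"turn z",az.round(4))
    return R
E
python3 - <<'E'
from h import *
c=calibration("top");im=cv2.imread("pics/top1.png")
# bright strip region & hole
h=onz(c,(262.5,190.2),.024);k=onz(c,(281.7,186.1),.066);e1=onz(c,(190+500/2.222,120+165/2.222),.024);e2=onz(c,(190+708/2.222,120+136/2.222),.024)
print(h,k,e1,e2,yaw_rail(c,e1,e2),np.linalg.norm(e1-e2))
R=plan([.5,-.08,.304],yaw_rail(c,e1,e2))
w=calibration("wrist");Rw=np.array(w["R"]);o=-Rw.T@w["t"];s=read_state()
print("cam in tool",R.T@(o-s["tool_pos"]),"fwd",(R.T@Rw.T[:,2]),w["camera_matrix"])
E
```

```text
[ 0.55712778 -0.02441644  0.024     ] [ 0.56505931 -0.07701062  0.066     ] [ 0.54646598 -0.46812181  0.024     ] [ 0.58550251 -0.74567965  0.024     ] 0.1397263844702679 0.2802895038289914
tcp [ 0.2115 -0.641   0.3039] F [-0.66 -0.57 -1.18] q [-1.29  0.26  1.6  -0.    1.27 -0.04]
toolaxes
 [[ 0.9496  0.3134 -0.    ]
 [ 0.3134 -0.9496 -0.    ]
 [-0.      0.     -1.    ]] 
shift mm [ 4.498e+02 -4.423e+02 -1.000e-01] turn z 0.179
cam in tool [ 0.0678234  -0.00040296 -0.0692992 ] fwd [-2.63851734e-01  9.92287426e-05  9.64563244e-01] [[322.38449184   0.         258.42153889]
 [  0.         322.38449184 190.81198269]
 [  0.           0.           1.        ]]
```

Emit:
step_arm([
  [[0,0,0.09],[0,0,0],85],
  [[0,0,0.09],[0,0,0],85],
  [[0,0,0],[22,-28,0],85],
  [[0,0,0],[22,-28,0],85],
  [[0,0,0],[22,-28,0],85],
])

```text
time: 1.22
tool_pos: [0.2654, -0.548, 0.3036]
tcp_rot: [-3.134, -0.215, -0.0]
wrist_force: [-0.4, 0.6, 0.3]
width: 0.994
grip_force: 0.0
```

Emit:
step_arm([
  [[0,0,0],[22,-28,0],85],
  [[0,0,0],[22,-28,0],85],
  [[0,0,0],[22,-28,0],85],
  [[0,0,0],[22,-28,0],85],
  [[0,0,0],[22,-28,0],85],
])

```text
time: 1.63
tool_pos: [0.3554, -0.3932, 0.3041]
tcp_rot: [3.134, 0.217, 0.001]
wrist_force: [1.3, 0.4, 0.1]
width: 0.999
grip_force: 0.0
```

Emit:
step_arm([
  [[0,0,0],[22,-28,0],85],
  [[0,0,0],[22,-28,0],85],
  [[0,0,0],[22,-28,0],85],
  [[0,0,0],[22,-28,0],85],
  [[0,0,0],[22,-28,0],85],
])

```text
time: 2.05
tool_pos: [0.445, -0.2393, 0.3043]
tcp_rot: [3.134, 0.218, 0.001]
wrist_force: [0.0, 0.2, 0.4]
width: 0.996
grip_force: 0.0
```

Emit:
step_arm([
  [[0,0,0],[22,-28,0],85],
  [[0,0,0],[22,-28,0],85],
  [[0,0,0],[22,-28,0],85],
  [[0,0,0],[22,-28,0],85],
  [[0,0,0],[22,-28,0],85],
])

```text
time: 2.47
tool_pos: [0.5347, -0.0853, 0.3042]
tcp_rot: [3.134, 0.218, 0.001]
wrist_force: [0.9, 0.3, -0.7]
width: 0.994
grip_force: 0.0
```

```bash
python3 - <<'E'
from h import *
read_state();c=calibration("wrist");im=read_camera("wrist");save("w1.png",im)
np.savez("w1.npz",**{k:np.array(v) for k,v in c.items() if k in("camera_matrix","R","t")})
for q in["knob_grip","rail","blank_strip","webcam","sled"]:
    r=tip_of("wrist",q)[:2]
    print(q,[(np.round(x["at"],1),round(x["score"],2),np.round(onz(c,x["at"][::-1],{"knob_grip":.066,"blank_strip":.014}.get(q,0)),4)) for x in r])
print([ (x["extent"],x["score"]) for x in look_for("wrist","knob_grip")[:2]])
plan([.565,-.077,.2],.14)
E
```

```text
knob_grip [(array([139.4, 258.8]), 0.79, array([ 0.5685, -0.0804,  0.066 ])), (array([ 30.5, 256.5]), 0.6, array([ 0.6615, -0.0652,  0.066 ]))]
rail [(array([134. , 260.1]), 0.79, array([ 0.5677, -0.0821,  0.    ]))]
blank_strip [(array([131.1, 307.5]), 0.86, array([ 0.5794, -0.133 ,  0.014 ]))]
webcam [(array([ 26. , 258.4]), 0.97, array([ 0.679 , -0.0644,  0.    ]))]Traceback (most recent call last):
  File "<stdin>", line 5, in <module>
ValueError: it knows: blank_strip, keyboard, knob_grip, mouse, pin, rail, router, webcam
```

View pics/w1.png

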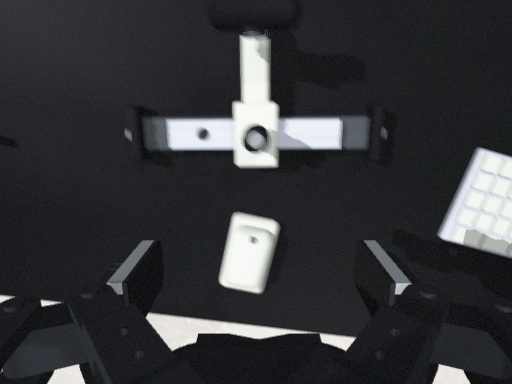

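```bash
python3 - <<'E'
from h import *
c=dict(np.load("w1.npz"));t=calibration("top")
print("tri knob",tri([(c,(258.8,139.4)),(t,(281.7,186.1))]),"tri rail",tri([(c,(260.1,134)),(t,(282.6,184.4))]))
h=onz(c,(203,133.5),.024);h2=onz(t,(262.5,190.2),.024)
print("hole",h,h2,"trihole",tri([(c,(203,133.5)),(t,(262.5,190.2))]))
a=onz(c,(134,133.5),.03);b=onz(c,(380,133.5),.03);print("yaw",yaw_rail(c,a,b),np.linalg.norm(a-b))
k=np.array([.5685,-.0804,.066]);ry=(a-b)/np.linalg.norm(a-b);print("hole dist",(h-k)@ry)
plan([.5685,-.0804,.25],yaw_rail(c,a,b))
E
```

```text
tri knob [ 0.56679512 -0.07923747  0.04616881] tri rail [ 0.57191251 -0.08111789  0.04557673]
hole [ 0.56188564 -0.02095199  0.024     ] [ 0.55712778 -0.02441644  0.024     ] trihole [ 0.55896685 -0.02295158  0.01949433]
yaw 0.1403114096652756 0.25919087679083846
hole dist 0.05978881314505497
tcp [ 0.5339 -0.087   0.3038] F [-0.82  0.57  0.4 ] q [-0.21  0.01  1.89 -0.    1.24  1.22]
toolaxes
 [[ 9.902e-01  1.394e-01 -5.000e-04]
 [ 1.394e-01 -9.902e-01 -5.000e-04]
 [-5.000e-04  4.000e-04 -1.000e+00]] 
shift mm [35.2 -1.8 53.8] turn z -0.0005
```

Emit:
step_arm([
  [[0,0,0],[18,-1,27],85],
  [[0,0,0],[17,-1,27],85],
  [[0,0,0],[0,0,0],85],
])

```text
time: 2.97
tool_pos: [0.567, -0.0809, 0.2445]
tcp_rot: [-3.132, -0.215, 0.011]
wrist_force: [-1.4, 0.2, -1.2]
width: 0.995
grip_force: 0.0
```

```bash
python3 - <<'E'
from h import *
read_state();c=calibration("wrist");im=read_camera("wrist");save("w2.png",im)
np.savez("w2.npz",**{k:np.array(v) for k,v in c.items() if k in("camera_matrix","R","t")})
for q in["knob_grip","rail","webcam"]:
    r=tip_of("wrist",q)[:2]
    print(q,[(np.round(x["at"],1),round(x["score"],2),np.round(onz(c,x["at"][::-1],{"knob_grip":.066,"blank_strip":.014}.get(q,0)),4)) for x in r])
    print([ (x["extent"],x["score"]) for x in look_for("wrist",q)[:2]])
plan([.5685,-.0804,.2],.14)
E
```

```text
knob_grip [(array([188.4, 259.1]), 0.95, array([ 0.5676, -0.0804,  0.066 ]))]
[([240.9, 171.2, 277.4, 205.1], 0.92)]
rail []
[([109.7, 21.4, 410.9, 214.5], 0.58)]
webcam [(array([ 53.9, 258.4]), 0.72, array([ 0.6741, -0.0647,  0.    ]))]
[([200.3, 21.6, 314.7, 73.8], 0.58)]
tcp [ 0.5686 -0.0809  0.2519] F [-0.14  0.13  0.23] q [-0.18  0.11  1.88 -0.    1.15  1.25]
toolaxes
 [[ 9.905e-01  1.375e-01  2.900e-03]
 [ 1.375e-01 -9.905e-01 -7.000e-04]
 [ 2.800e-03  1.000e-03 -1.000e+00]] 
shift mm [-0.2 -0.6 51.9] turn z -0.0021
```

View pics/w2.png

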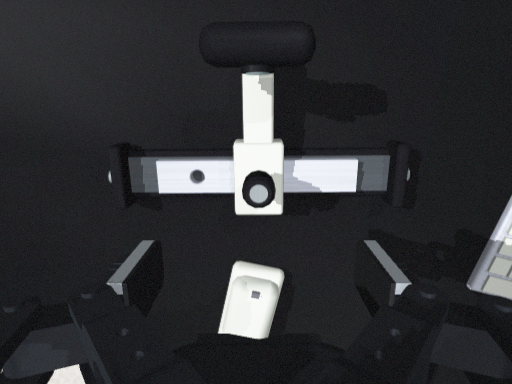

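```bash
python3 - <<'E'
from h import *
c=dict(np.load("w1.npz"));d=dict(np.load("w2.npz"))
print("tri knob",tri([(c,(258.8,139.4)),(d,(259.1,188.4))]))
h=onz(d,(197.3,176),.024);k=onz(d,(259.1,188.4),.066);top=onz(d,(259,193),.08)
a=onz(d,(121,175),.03);b=onz(d,(399,174),.03);y=yaw_rail(d,a,b)
ry=np.array([-np.sin(y),np.cos(y),0]);rx=np.array([np.cos(y),np.sin(y),0])
m=(a+b)/2
print(y,np.linalg.norm(a-b),"mid",m,"knob",k,"top",top,"hole",h)
for p in(k,top,h):print((p-m)@ry,(p-m)@rx)
E
```

```text
tri knob [ 0.56915828 -0.08021081  0.07183493]
0.14285740391190357 0.25016850531020707 mid [ 0.57075506 -0.08048272  0.03      ] knob [ 0.56757034 -0.08035203  0.066     ] top [ 0.56779116 -0.08025642  0.08      ] hole [ 0.56002784 -0.02392259  0.024     ]
0.0005827772991634117 -0.003133667975721377
0.0006459711865862246 -0.0029014812325790116
0.05751122427277787 -0.002565361771984721
```

Emit:
step_arm([
  [[0,0,0],[0,-0.5,35],85],
  [[0,0,0],[0,0,35],85],
  [[0,0,0],[0,0,30],60],
  [[0,0,0],[0,0,22],60],
  [[0,0,0],[0,0,6],50],
])

```text
time: 3.73
tool_pos: [0.5656, -0.0794, 0.1187]
tcp_rot: [-3.133, -0.217, 0.009]
wrist_force: [-0.8, 0.5, -1.1]
width: 0.599
grip_force: 0.0
```

Emit:
step_arm([
  [[0,0,0],[0,0,0],50],
  [[0,0,0],[0,0,0],50],
])

```text
time: 3.9
tool_pos: [0.5692, -0.08, 0.1234]
tcp_rot: [3.134, 0.218, 0.003]
wrist_force: [0.7, -0.3, 0.2]
width: 0.591
grip_force: 0.0
```

```bash
python3 - <<'E'
from h import *
plan([.568,-.0804,.122],.142)
a=read_camera("wrist");b=read_camera("scene")
b=cv2.resize(b[130:220,170:290],(480,360));save("w3.png",cv2.hconcat([cv2.resize(a,(320,360)),b]))
E
```

```text
tcp [ 0.5692 -0.08    0.1234] F [ 0.68 -0.29  0.23] q [-0.18  0.25  1.98 -0.    0.91  1.25]
toolaxes
 [[ 9.904e-01  1.382e-01  1.900e-03]
 [ 1.382e-01 -9.904e-01 -4.000e-04]
 [ 1.800e-03  6.000e-04 -1.000e+00]] 
shift mm [-1.2  0.2  1.4] turn z -0.0033
```

View pics/w3.png

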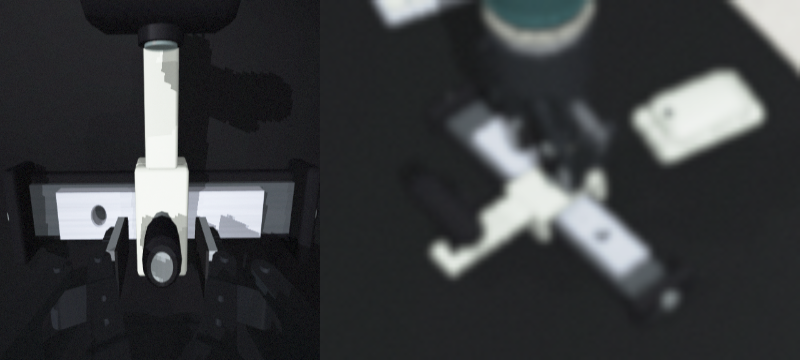

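Emit:
step_arm([
  [[0,0,0],[-1,0,1],32],
  [[0,0,0],[0,0,0],24],
  [[0,0,0],[0,0,0],20],
  [[0,0,0],[0,0,0],20],
  [[0,0,0],[0,0,0],20],
], grip_force=40)

```text
time: 4.42
tool_pos: [0.5683, -0.0801, 0.1226]
tcp_rot: [3.133, 0.218, 0.004]
wrist_force: [-1.5, 0.7, 5.5]
width: 0.29
grip_force: 39.3
```

Emit:
step_arm([
  [[0,0,0],[0,0,0],20],
  [[0,0,0],[0,0,0],20],
  [[0,0,0],[0,0,0],20],
])

```text
time: 4.67
tool_pos: [0.5684, -0.0801, 0.1227]
tcp_rot: [3.133, 0.218, 0.004]
wrist_force: [-1.0, -0.2, 7.1]
width: 0.289
grip_force: 39.3
```

Emit:
step_arm([
  [[0,0,0],[0,0,-4],20],
  [[0,0,0],[0,0,-4],20],
  [[0,0,0],[0,0,-3],20],
  [[0,0,0],[0,0,0],20],
])

```text
time: 5.0
tool_pos: [0.568, -0.0799, 0.1319]
tcp_rot: [3.134, 0.218, 0.003]
wrist_force: [5.6, -0.6, -8.4]
width: 0.288
grip_force: 39.7
```

Emit:
step_arm([
  [[0,0,0],[0.5,0,-2.5],20],
  [[0,0,0],[0,0,0],20],
  [[0,0,0],[0,0,0],20],
])

```text
time: 5.25
tool_pos: [0.5681, -0.0798, 0.1337]
tcp_rot: [3.134, 0.218, 0.001]
wrist_force: [5.6, -0.8, -9.0]
width: 0.287
grip_force: 39.7
```

Emit:
step_arm([
  [[0,0,0],[0,-4,0],20],
  [[0,0,0],[0,-7,0],20],
  [[0,0,0],[0,-9,0],20],
  [[0,0,0],[0,-9,0],20],
  [[0,0,0],[0,-9,0],20],
])

```text
time: 5.67
tool_pos: [0.5626, -0.0421, 0.1336]
tcp_rot: [3.134, 0.218, 0.0]
wrist_force: [4.6, -0.7, -10.3]
width: 0.286
grip_force: 39.8
```

Emit:
step_arm([
  [[0,0,0],[0,-7,0],20],
  [[0,0,0],[0,-4,0],20],
  [[0,0,0],[0,0,0],20],
  [[0,0,0],[0,0,0],20],
])

```text
time: 6.0
tool_pos: [0.5609, -0.0304, 0.1335]
tcp_rot: [-3.133, -0.218, 0.0]
wrist_force: [5.8, 2.3, -9.8]
width: 0.289
grip_force: 39.9
```

```bash
python3 - <<'E'
from h import *
y=.142
s=read_state();p=s["tool_pos"]-[.5681,-.0798,.1337]
print("along",p@[-np.sin(y),np.cos(y),0],"across",p@[np.cos(y),np.sin(y),0],p[2],s["wrist_force"])
c=calibration("wrist");im=read_camera("wrist");save("w4.png",im)
t=read_camera("top");save("t4.png",t)
for n in("wrist","top"):
  for q in("knob_grip","webcam"):
    r=tip_of(n,q)[:1];print(n,q,[(x["at"],x["score"],onz(calibration(n),x["at"][::-1],.077 if q=="knob_grip" else .038)) for x in r])
E
```

```text
along 0.04994632896990032 across -0.0001362506351996746 -0.00015961002199366137 [ 5.84624906  2.27118954 -9.80682005]
wrist knob_grip [([269.3, 259.2], 0.82, array([ 0.55891309, -0.03055498,  0.077     ]))]
wrist webcam [([24.9, 258.3], 0.94, array([ 0.66232025, -0.01554607,  0.038     ]))]
top knob_grip []
top webcam [([156.0, 261.9], 0.67, array([ 0.65463767, -0.02228805,  0.038     ]))]
```

View pics/w4.png

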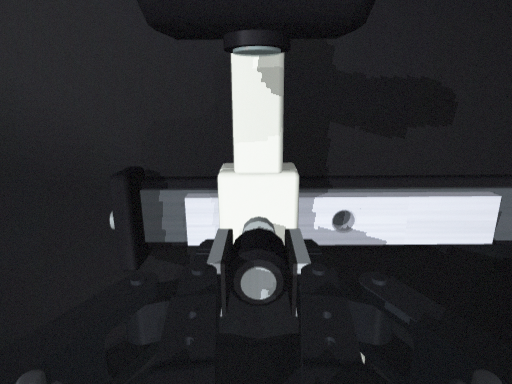

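```bash
python3 - <<'E'
from h import *
def cen(im,box,sx=1,sy=1):
    l,t,r,b=box;g=cv2.cvtColor(im,cv2.COLOR_BGR2GRAY)[t:b,l:r].astype(float)
    w=np.clip(np.median(g)-25-g,0,60); w[w<20]=0
    yy,xx=np.mgrid[t:b,l:r];return np.array([(w*xx).sum()/w.sum()*sx,(w*yy).sum()/w.sum()*sy])
c4=calibration("wrist");s=read_state()
p4=cen(cv2.imread("pics/w4.png"),(325,205,360,236))
p2=cen(cv2.imread("pics/w2.png"),(184,165,212,188))
p3=cen(cv2.imread("pics/w3.png"),(84,200,113,232),512/320,384/360)
y=.142;ry=np.array([-np.sin(y),np.cos(y),0])
c2=dict(np.load("w2.npz"))
# camera pose in tool -> pose at w3
R4=Ro.from_rotvec(s["tcp_rot"]).as_matrix();Rc=np.array(c4["R"])@R4;tc=np.array(c4["R"])@s["tool_pos"]+c4["t"]
R3=np.array([[.9904,.1382,.0019],[.1382,-.9904,-.0004],[.0018,.0006,-1]]);T3=np.array([.5692,-.08,.1234])
c3=dict(camera_matrix=c4["camera_matrix"],R=Rc@R3.T);c3["t"]=tc-c3["R"]@T3
k0=np.array([.5682,-.0801,0])
for n,c,p in(("mid4",c4,p4),("h2",c2,p2),("h3",c3,p3)):
    X=onz(c,p,.0235);print(n,p,X,"along from start",(X-k0)@ry)
print("tri h",tri([(c2,p2),(c3,p3)]))
E
```

```text
mid4 [341.18723925 219.36052367] [ 0.5688132  -0.07814186  0.0235    ] along from start 0.0018516530018044077
h2 [196.8077041  176.14274037] [ 0.55970146 -0.02340273  0.0235    ] along from start 0.057329344415523315
h3 [159.11108961 230.68243641] [ 0.55966043 -0.02439055  0.0235    ] along from start 0.056357281745359825
tri h [ 0.55896045 -0.02345375  0.02145616]
```

Emit:
step_arm([
  [[0,0,0],[0,-3,0],20],
  [[0,0,0],[0,0,1.5],20],
  [[0,0,0],[0,0,1],20],
  [[0,0,0],[0,0,0],20],
])

```text
time: 6.63
tool_pos: [0.5606, -0.028, 0.1315]
tcp_rot: [-3.133, -0.218, 0.0]
wrist_force: [4.7, 1.4, -8.8]
width: 0.288
grip_force: 40.0
```

Emit:
step_arm([
  [[0,0,0],[0,0,0.5],20],
  [[0,0,0],[0,0,0],20],
  [[0,0,0],[0,0,0],20],
])

```text
time: 6.88
tool_pos: [0.5606, -0.0281, 0.1314]
tcp_rot: [-3.134, -0.218, 0.0]
wrist_force: [2.9, 2.2, -5.8]
width: 0.285
grip_force: 40.2
```

Emit:
step_arm([
  [[0,0,0],[0,-1,0],20],
  [[0,0,0],[0,0,0],20],
])

```text
time: 7.05
tool_pos: [0.5605, -0.0276, 0.1314]
tcp_rot: [3.133, 0.218, 0.0]
wrist_force: [2.9, -0.2, -7.1]
width: 0.286
grip_force: 40.2
```

Emit:
step_arm([
  [[0,0,0],[0,-1,0.2],20],
  [[0,0,0],[0,0,0],20],
])

```text
time: 7.22
tool_pos: [0.5604, -0.0266, 0.1313]
tcp_rot: [3.133, 0.218, 0.0]
wrist_force: [5.1, -1.0, -5.9]
width: 0.291
grip_force: 40.2
```

Emit:
step_arm([
  [[0,0,0],[0,-0.8,0.2],20],
  [[0,0,0],[0,0,0],20],
])

```text
time: 7.38
tool_pos: [0.5602, -0.0255, 0.1307]
tcp_rot: [3.134, 0.218, -0.0]
wrist_force: [5.1, -1.5, -9.0]
width: 0.287
grip_force: 40.0
```

Emit:
step_arm([
  [[0,0,0],[0,-0.8,0],20],
  [[0,0,0],[0,0,0],20],
])

```text
time: 7.55
tool_pos: [0.5601, -0.0246, 0.1307]
tcp_rot: [-3.134, -0.218, 0.0]
wrist_force: [4.0, -0.9, -9.2]
width: 0.291
grip_force: 40.0
```

Emit:
step_arm([
  [[0,0,0],[0,-0.8,0],20],
  [[0,0,0],[0,0,0],20],
])

```text
time: 7.72
tool_pos: [0.56, -0.0238, 0.1308]
tcp_rot: [-3.134, -0.218, 0.0]
wrist_force: [4.6, -0.6, -8.7]
width: 0.287
grip_force: 40.0
```

Emit:
step_arm([
  [[0,0,0],[0,0,1.5],20],
  [[0,0,0],[0,0,1],20],
  [[0,0,0],[0,0,0],20],
])

```text
time: 7.97
tool_pos: [0.56, -0.0238, 0.1283]
tcp_rot: [-3.134, -0.218, 0.0]
wrist_force: [4.4, -0.2, -8.5]
width: 0.291
grip_force: 40.1
```

Emit:
step_arm([
  [[0,0,0],[0,0,2],20],
  [[0,0,0],[0,0,2],20],
  [[0,0,0],[0,0,1],20],
  [[0,0,0],[0,0,0],20],
])

```text
time: 8.3
tool_pos: [0.56, -0.0238, 0.1233]
tcp_rot: [-3.134, -0.218, 0.0]
wrist_force: [4.5, 1.1, -6.3]
width: 0.288
grip_force: 40.2
```

Emit:
step_arm([
  [[0,0,0],[0,0,0.7],20],
  [[0,0,0],[0,0,0],32],
  [[0,0,0],[0,0,0],45],
  [[0,0,0],[0,0,0],50],
  [[0,0,0],[0,0,0],50],
])

```text
time: 8.72
tool_pos: [0.5601, -0.024, 0.1234]
tcp_rot: [3.134, 0.218, 0.0]
wrist_force: [-0.2, 0.1, -0.2]
width: 0.585
grip_force: 0.0
```

Emit:
step_arm([
  [[0,0,0],[0,0,-15],50],
  [[0,0,0],[0,0,-30],60],
  [[0,0,0],[0,0,-40],60],
  [[0,0,0],[0,0,-40],60],
  [[0,0,0],[0,0,0],60],
])

```text
time: 9.13
tool_pos: [0.5647, -0.0244, 0.2578]
tcp_rot: [3.131, 0.218, 0.024]
wrist_force: [1.3, -0.2, 0.7]
width: 0.704
grip_force: 0.0
```

```bash
python3 - <<'E'
from h import *
s=read_state();print(s["tool_pos"],s["wrist_force"])
c=calibration("wrist");im=read_camera("wrist");save("w5.png",im)
k=tip_of("wrist","knob_grip")[:1];print([(x["at"],x["score"],onz(c,x["at"][::-1],.066)) for x in k])
t=read_camera("top");b=cv2.resize(t[120:260,190:370],(360,280))
save("v5.png",cv2.hconcat([cv2.resize(im,(373,280)),b]))
E
```

```text
[ 0.56468441 -0.02436662  0.25777683] [ 1.30224547 -0.15794025  0.71870242]
[([196.4, 253.5], 0.77, array([ 0.55850725, -0.02116254,  0.066     ]))]
```

View pics/v5.png

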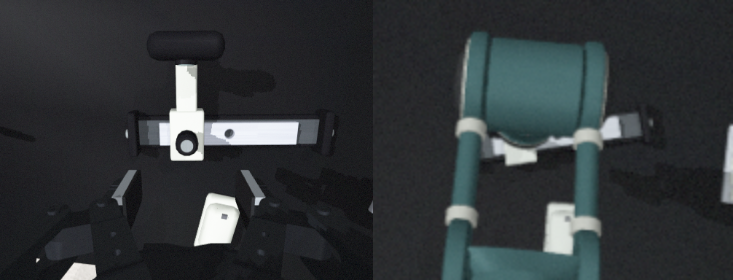

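```bash
python3 -c "
from workcell import *
print(finish_job())"
```

```text
the job is handed in; nothing more can be done
None
```

I slid the sled about 56.5 mm along the rail's +y side to the other hole, lowered the pin by feel to its full-down height and let go; I didn't re-measure the knob's height after release. The job is handed in, the arm is clear, and nothing else was touched.

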